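# Hang a specimen holder on the keeper peg of the microscope bench

## Robot

A 7-joint arm with a two-finger parallel gripper is mounted at the origin on the work surface. World frame = base frame: x ahead of the robot, y to its left, z up, the work surface at z = 0. Lengths are in m, angles in rad, forces in N, time in s.
With the tool pointing down it reaches from about 0.4 to 0.85 m from the base axis. Payload 10.4 kg.
Tool frame: the origin (TCP) lies at the very end of the fingers, on their centre line; the grasp point (between the pads) lies 19 mm behind it; x points along the fingers, y is the direction in which the jaws open and shut, and the axes are right-handed (so a half turn about x gives the same grasp; the last joint's range is limited). The gripper opens to 85 mm and grips with 20 to 120 N. Pads are 22 mm wide; open, the fingers measure 114 mm over their backs; the gripper's body (76 mm by 85 mm) begins 54 mm behind the grasp point. The pads swing forward as they close: fully open they stand 13 mm farther back than shut.
Start: joints at [-1.256, 0.332, -0.065, 1.46, 0.022, 1.35, -0.088], TCP at [0.207, 0.59, 0.231] pointing down, gripper open.
Joint ranges: [-2.6, 2.6], [-0.5, 2.12], [-1.47, 1.34], [0.16, 2.42], [-1.27, 4.41], [0.06, 2.06], [-2.6, 2.6]. Speed limits (rad/s): [2.22, 2.22, 2.79, 2.79, 3.14, 3.14, 3.14].

## Interface

Orientations are given as a unit quaternion [x, y, z, w].
In Python, from workcell import monitor, camera, ticket, regions_of gives the robot as it stands.
- The arm moves only by the tool step_arm, never from a script. Its argument "increments" is a list of rows, each a list of 5 numbers: the finger opening in m, from 0 to 0.0854, then the shift along the world's x, y, z in m, then the turn about the world's z in rad. A call has 1 to 12 rows; each row shifts and turns the commanded pose from where the row before left it; what a row does not reach is not made up. A row lasts 1/12 s, in which the tool goes at most 41.7 mm and 7.16 degrees, less where a joint would pass 70% of its speed; a pose out of reach is approached as far as the arm can. A call with a gripper value outside its range is refused whole. The fingers move at their own pace and stop on an object; "force" is the grip in N (left out, the last holds). Time passes only in rows, so rows that do not move let the fingers close. It gives the time, the measured TCP pose, the force and the opening at its end, in the units of the state.
- monitor.get_obs(): the state, without advancing time (a new reading comes with each control period).
- camera(name): name is "scene" or "top" or "wrist"; returns a dict with "color" (480x640x3 uint8, red, green, blue), "range_z" (480x640 float32, m along the optical axis (not along the pixel's ray), 0 where there is no reading), "fx", "fy", "cx", "cy" (pixels), "k1" (the pictures are not rectified: a ray, as slopes to the right and down, at radius r is drawn at 1 + k1 r^2 times it, then the intrinsics apply), "cam_to_world" (4x4, takes a point from camera to world coordinates). Camera axes: x right, y up, looking along -z (the intrinsics and any distortion apply to the point x, -y, -z); pixel columns grow to the right and rows downward; lengths in m; the calibration is good to about 2 mm. A picture is of the moment at which its call begins.
- ticket.hand_in(): hands the job in, once; it reports no verdict.
Trained networks look in a picture, given as the dict that the camera call returned (one of the last four; its "shot" number tells which), for a name from the list of things; names that differ only in an ending like _2 or _b are one class to them, and where a whole thing is asked for, a point or a joint stands for the part that bears it (a point fixed in the world has none). Each returns a list of dicts, best first, with "p" (0 to 1); they miss things now and then, are a little off and sometimes report something else, mostly with a low value. They report only what shows in the picture. A call takes as long as a camera call. They do not tell look-alikes from the thing itself.
- regions_of(picture, query): "region" (480x640 bool, what is visible of it) and "centre" ([row, column] in pixels, amid what is visible of it).
The state is a dict: "clock": time; "joint_pos": joint angles; "joint_velocities": joint speeds; "tau": joint torques, N m; "position": TCP position; "ee_rot": TCP orientation; "ft_force": force on the tool from outside, world axes, zero at the start; "torque": the same for the moment, N m; "grip_width": opening from 0.0 (shut) to 1.0 (fully open).
Only numpy, scipy, OpenCV 4.12 (cv2) and the standard library are available. Lean on these libraries where they do the work, as an engineer would, in place of code of your own. Each camera call takes 0.05 s, during which the arm holds its last target. There are 200 camera calls.

## Task

Take the specimen holder that has a round eye out of the rack and push its eye onto the stand's peg, past the hanging keeper, until the keeper swings up and drops shut behind it. Then lower the holder gently until the peg carries it, next draw it gently back along the peg against the keeper to prove that it is locked, and only then let go so that it hangs on the peg. Do not force anything, and leave the other holder and the things on the bench alone.

Things in the scene. Friction and masses are not known exactly. Their poses are not given: they have to be found in the camera images.
- holder: Specimen holder to hang, 0.1 to 0.2 kg: aluminium plate 80 mm wide (x), 6 thick (y), 70 tall, a dark disc with a metal button on each face, on top of it a steel ring (the eye), on top of that a grip tab. 142 mm tall in all, the same back to front. Origin: middle of the bottom edge, z up. Starts upright in one of the rack's two slots, bottom edge 8 mm above the bench.
- eye (a point): Centre of the holder's eye, 88 mm above the middle of its bottom edge. The eye is an upright ring of 8 mm round steel bar, inner diameter 32 mm, outer 48, its hole along the holder's y.
- tab (a point): Middle of the holder's grip tab, 126 mm above the bottom edge. The tab is an upright aluminium block 24 mm wide (x), 10 thick (y), from 110 to 142 mm above the bottom edge: grasp it from above across the 10 mm.
- blank: The other holder: same plate and same axes and origin, but with no ring: a solid bar 24 mm wide and 10 thick from the plate up to the top. It stays in the rack.
- rack: Fixed grey plastic rack 110 mm (x) by 190 (y) by 28 high, with two slots along its x, 20 mm deep, 8.5 wide, at y = +50 and -50 mm. Origin: centre of the underside.
- stand: Fixed stand. Base plate 130 mm (x) by 160 (y, -50 to +110), 12 thick. Telescopic post over the origin (34 mm at most across), on it a 30 mm square, 16 high block from which the peg sticks out level along the stand's +y at x = 0. Nothing is higher than that block, whose top is 3 mm above the peg's. The post is clamped at another height each time and does not give. Origin: on the bench under the post.
- pegline (a point): A point fixed to the stand at x = 0, y = 60 mm, 150 mm above the bench: straight above or below the peg's middle. The peg is round steel, 10 mm diameter, from y = 15 mm to its free tip at y = 113 mm of the stand. Its axis lies anywhere from 135 to 165 mm above the bench: this height is NOT measured; feel for it or see it.
- flap (a joint): Swing of the keeper in rad: 0 = hangs straight down, growing to 1.5 as it is swung up inwards, towards the post; falls back by its own weight (30 g, almost no friction). The keeper is a flat steel tongue 14 mm wide, 4 thick, hinged in the peg on its axis at y = 100 mm of the stand, reaching 42 mm from there. It drops behind an eye whose centre is pushed in to y = 45 mm or less (innermost 22).
- tape: Bystander: roll of white tape lying flat, 76 mm across, 24 high. Origin: centre of the underside.
- mouse: Bystander: black computer mouse, 100 by 58 by 32 mm. Origin: centre of the underside.
- casebox: Bystander: closed grey plastic box, 70 by 100 by 32 mm. Origin: centre of the underside.
- stop (a joint): Yield of the keeper's stiffly sprung stop in rad: 0 at rest, grows as the hanging keeper is pulled outwards, towards the tip. An eye resting on the peg meets the keeper at y of about 94 mm; it then yields from about 1 N on, 0.1 rad (3 mm) at about 2.7 N, 0.3 rad (9 mm) at 6 N. A proving pull is about 3 to 4 N; more than 0.38 rad strains it.
There are look-alikes about, which are no part of the job. What is shaped like the holder but red or yellow is not meant.

How it is judged:
On the way, in this order (a step that is already met when the one before it is completed fails the run):
1. the eye, held in the gripper, goes over the peg and swings the keeper up (more than 0.5 rad) (value of joint flap above 0.5 rad and contact force between holder and the fingers above 1 N and x of eye in the frame of stand between -0.02 and 0.02 m and y of eye in the frame of stand between 0.015 and 0.1 m).
2. the keeper has dropped behind the eye and the holder, still gripped, is lowered until the peg bears it (0.5 N or more), the keeper's stop not yet pulled (value of joint flap below 0.15 rad and contact force between holder and the fingers above 1 N and contact force between holder and stand above 0.5 N and value of joint stop below 0.03 rad and y of eye in the frame of stand between 0.015 and 0.098 m), for 0.2 s.
3. the holder, still gripped, is drawn back against the shut keeper until its stop yields 0.05 rad or more (value of joint stop above 0.05 rad and value of joint flap below 0.2 rad and contact force between holder and the fingers above 1 N and y of eye in the frame of stand between 0.08 and 0.112 m), for 0.1 s.
At the end, for the whole second after the job is handed in: The eyed holder hangs at rest, let go, upright within 0.2 rad, borne by the peg: eye centre within 15 mm of the peg's line sideways, 15 to 102 mm from the post's axis along the peg, 115 to 162 mm above the bench; the keeper hangs shut (flap under 0.2, stop under 0.05 rad) on the tip's side of it (x of eye in the frame of stand between -0.015 and 0.015 m and y of eye in the frame of stand between 0.015 and 0.102 m and z of eye in the frame of stand between 0.115 and 0.162 m and angle between holder's own z axis and vertical below 0.2 rad and value of joint flap below 0.2 rad and contact force between holder and stand above 0.5 N and linear speed of holder below 0.05 m/s and value of joint stop below 0.05 rad); the robot touches nothing.
It fails at once if the holder is forced against the stand with more than 25 N (contact force between holder and stand above 25 N).
It fails at once if the keeper is strained outwards (stop beyond 0.38 rad) (value of joint stop above 0.38 rad).
It fails at once if the robot presses on the stand with more than 30 N (contact force between any of the fingers, the arm and stand above 30 N).
It fails at once if the other holder is moved more than 20 mm (distance of blank from where it was at the start of the episode above 0.02 m).
It fails at once if a bystander is moved more than 20 mm (distance of any of tape, mouse, casebox from where it was at the start of the episode above 0.02 m).
It also fails if it takes over 72 s, if anything falls off the work surface, if the arm or the gripper's body presses on something with over 40 N, if the wrist force passes 120 N, or if a joint passes its speed limit or range.

## Working session

There is one attempt and no reset: what is moved stays moved. The work goes in short steps, Python scripts to look and compute and a tool call to move; the robot and the scene stay as the last step left them, time stands still between calls to the robot, and variables do not carry over. Pictures are saved under pics/ and viewed, about 8 in all and at most 12, crops included, and the job is handed in when it is done.

Besides the shell and the picture viewer there is one more tool, called after "Emit:" by a JSON object that holds its "api" and its "payload". step_arm: Moves the arm, as the interface text tells. Its arguments: {"type":"object","properties":{"increments":{"type":"array"},"force":{"type":"number"}},"required":["increments"]}

```bash
mkdir -p pics; cat > h.py <<'E'
import numpy as np, cv2
from workcell import monitor, camera, ticket, regions_of
def xyz(p, rows=None, cols=None):
    H,W=p["range_z"].shape
    if rows is None: rows,cols=np.mgrid[0:H,0:W]
    rows=np.asarray(rows);cols=np.asarray(cols)
    d=p["range_z"][rows,cols]
    s=ray(p,rows,cols)
    c=np.stack([s[...,0]*d,-s[...,1]*d,-d],-1)
    M=np.array(p["cam_to_world"]); w=c@M[:3,:3].T+M[:3,3]
    w[d==0]=np.nan
    return w
def ray(p,rows,cols):
    x=(np.asarray(cols)-p["cx"])/p["fx"];y=(np.asarray(rows)-p["cy"])/p["fy"]
    u=np.stack([x,y],-1).astype(float);s=u.copy()
    for _ in range(20): s=u/(1+p["k1"]*(s**2).sum(-1,keepdims=True))
    return s
def save(p,n,crop=None,scale=1):
    im=p["color"][...,::-1]
    if crop: im=im[crop[0]:crop[1],crop[2]:crop[3]]
    cv2.imwrite("pics/"+n+".png",cv2.resize(im,None,fx=scale,fy=scale))
E
python3 - <<'E'
from h import *
o=monitor.get_obs();print(o)
a=camera("scene");b=camera("top")
for n,p in(("scene",a),("top",b)):
    save(p,n);print(n,p["k1"],p["fx"],np.round(p["cam_to_world"],3).tolist())
    w=xyz(p)
    for q in["holder","blank","rack","stand","tape","mouse","casebox","eye","tab","flap"]:
        for r in regions_of(p,q)[:3]:
            m=r["region"];v=w[m];print(q,round(r["p"],2),np.round(r["centre"]),m.sum(),np.round(np.nanmedian(v,0),3),np.round(np.nanpercentile(v,[2,98],axis=0),3).tolist())
cv2.imwrite("pics/both.png",cv2.resize(np.vstack([a["color"],b["color"]])[...,::-1],(400,600)))
E
```

```text
{'clock': 0.0, 'joint_pos': array([-1.25560535,  0.33289519, -0.06469206,  1.46096169,  0.02160065,
        1.34990931, -0.08847954]), 'joint_velocities': array([ 0.00067746,  0.00069647,  0.00067658,  0.00042606,  0.00036497,
        0.0022517 , -0.00058684]), 'tau': array([ 1.38843880e-04, -6.25450373e+01,  4.91252658e-02, -3.91591287e+01,
        1.61745551e-02,  1.00740461e-02, -2.16354431e-05]), 'position': array([0.20700915, 0.58931007, 0.23049163]), 'ee_rot': array([ 0.11832928,  0.69710969, -0.11936693,  0.69698479]), 'ft_force': array([0.29467312, 0.12490988, 0.04089331]), 'torque': array([ 0.023865  ,  0.05032821, -0.00032825]), 'grip_width': 1.0031858190619454}
scene -0.06389755970442332 442.90368772038 [[0.766, -0.414, 0.492, 1.057], [0.643, 0.475, -0.601, -0.609], [0.015, 0.776, 0.63, 0.791], [0.0, 0.0, 0.0, 1.0]]
holder 0.94 [245. 421.] 623 [0.699 0.264 0.053] [[0.685, 0.232, 0.004], [0.712, 0.302, 0.142]]
holder 0.92 [185. 389.] 471 [0.495 0.43  0.059] [[0.45, 0.424, 0.006], [0.525, 0.436, 0.14]]
holder 0.73 [213. 375.] 486 [0.548 0.28  0.068] [[0.508, 0.269, 0.003], [
[... 2484 characters left out ...]
0.188 0.078] [[0.48, 0.177, 0.032], [0.547, 0.199, 0.154]]
eye 0.83 [239. 214.] 248 [0.547 0.282 0.077] [[0.514, 0.272, 0.032], [0.578, 0.293, 0.153]]
eye 0.81 [192. 175.] 338 [0.677 0.404 0.066] [[0.641, 0.398, 0.003], [0.717, 0.415, 0.144]]
eye 0.75 [186. 222.] 255 [0.697 0.267 0.07 ] [[0.685, 0.234, 0.003], [0.714, 0.306, 0.144]]
tab 0.79 [265. 161.] 404 [0.487 0.43  0.058] [[0.45, 0.428, -0.0], [0.525, 0.461, 0.142]]
tab 0.78 [303. 230.] 203 [0.38  0.244 0.072] [[0.351, 0.227, 0.017], [0.411, 0.263, 0.145]]
tab 0.75 [184. 223.] 255 [0.696 0.266 0.069] [[0.685, 0.234, 0.006], [0.711, 0.306, 0.144]]
flap 0.16 [273. 318.] 766 [0.454 0.013 0.029] [[0.408, -0.021, 0.0], [0.501, 0.046, 0.038]]
```

```bash
python3 - <<'E'
from h import *
b=camera("top");a=camera("scene")
cv2.imwrite("pics/crop1.png",np.hstack([cv2.resize(a["color"][130:400,140:470],(400,327)),cv2.resize(b["color"][160:340,140:440],(400,327))])[...,::-1])
w=xyz(b);wa=xyz(a)
def fit(pts,n):
    r=cv2.minAreaRect(pts[:,:2].astype(np.float32)*1000);print(n,np.round(r[0],1),np.round(r[1],1),round(r[2],1),np.round(cv2.boxPoints(r)).tolist())
for n,p,W in(("top",b,w),("scene",a,wa)):
    s=regions_of(p,"stand")[0]["region"];v=W[s]
    k=v[(v[:,2]>.006)&(v[:,2]<.019)];fit(k,n+" base")
    k=v[v[:,2]>.12];print(len(k),np.round(k[np.argsort(k[:,1])][::max(1,len(k)//25)],3).tolist())
    r=regions_of(p,"rack")[0]["region"];v=W[r];k=v[(v[:,2]>.023)&(v[:,2]<.034)];fit(k,n+" rack")
    # tabs tops in rack area
    ok=(W[...,0]>.44)&(W[...,0]<.62)&(W[...,1]>.12)&(W[...,1]<.34)
    for lo,hi in((.2,.34),(.12,.22)):
        m=ok&(W[...,2]>.138)&(W[...,2]<.165)&(W[...,1]>lo+.03)&(W[...,1]<hi)
        k=W[m];print(n,lo,len(k),np.round(np.median(k,0),3),np.round(np.percentile(k,[3,97],axis=0),3).tolist())
        m=ok&(W[...,2]>.04)&(W[...,2]<.165)&(W[...,1]>lo+.03)&(W[...,1]<hi)
        if m.sum()>5: 
            k=W[m];l=cv2.fitLine(k[:,:2].astype(np.float32),cv2.DIST_HUBER,0,.01,.01).ravel();print(" line ang",np.degrees(np.arctan2(l[1],l[0])),l[2:])
E
```

```text
top base [ 500.9 -181.9] [129.3 160.5] 0.9 [[435.0, -103.0], [437.0, -263.0], [567.0, -261.0], [564.0, -101.0]]
310 [[0.492, -0.227, 0.161], [0.504, -0.224, 0.167], [0.492, -0.221, 0.165], [0.489, -0.219, 0.162], [0.501, -0.216, 0.169], [0.491, -0.213, 0.166], [0.489, -0.211, 0.165], [0.489, -0.209, 0.164], [0.487, -0.206, 0.163], [0.497, -0.204, 0.167], [0.501, -0.201, 0.168], [0.492, -0.198, 0.166], [0.5, -0.197, 0.163], [0.497, -0.19, 0.161], [0.5, -0.182, 0.161], [0.505, -0.175, 0.161], [0.5, -0.167, 0.161], [0.502, -0.159, 0.164], [0.5, -0.152, 0.164], [0.498, -0.144, 0.164], [0.498, -0.137, 0.164], [0.5, -0.129, 0.164], [0.501, -0.122, 0.162], [0.498, -0.115, 0.161], [0.504, -0.11, 0.157], [0.501, -0.105, 0.162]]
top rack [532. 237.] [189.8 109.6] 72.9 [[452.0, 162.0], [556.0, 130.0], [612.0, 312.0], [507.0, 344.0]]
top 0.2 47 [0.547 0.283 0.149] [[0.537, 0.278, 0.139], [0.559, 0.291, 0.153]]
 line ang -17.025442 [0.54723895 0.28187343]
top 0.12 43 [0.514 0.189 0.15 ] [[0.504, 0.183, 0.141], [0.525, 0.196, 0.155]]
 line ang -17.384476 [0.5140629  0.18757746]
scene base [ 499.7 
[... 376 characters left out ...]
1, 0.153], [0.503, -0.207, 0.164], [0.513, -0.204, 0.154], [0.505, -0.2, 0.166], [0.502, -0.188, 0.161], [0.5, -0.177, 0.164], [0.503, -0.166, 0.155], [0.501, -0.155, 0.163], [0.498, -0.143, 0.163], [0.503, -0.133, 0.162], [0.495, -0.12, 0.16], [0.494, -0.116, 0.125], [0.496, -0.115, 0.146], [0.499, -0.114, 0.162], [0.492, -0.111, 0.159]]
scene rack [530.2 235.7] [194.6 116.4] 72.8 [[446.0, 160.0], [557.0, 125.0], [615.0, 311.0], [503.0, 346.0]]
scene 0.2 51 [0.549 0.279 0.148] [[0.537, 0.274, 0.139], [0.558, 0.288, 0.152]]
 line ang -16.141754 [0.5552314  0.27772298]
scene 0.12 52 [0.517 0.186 0.148] [[0.503, 0.181, 0.139], [0.526, 0.192, 0.152]]
 line ang -15.715003 [0.51849    0.18381982]
```

View pics/crop1.png

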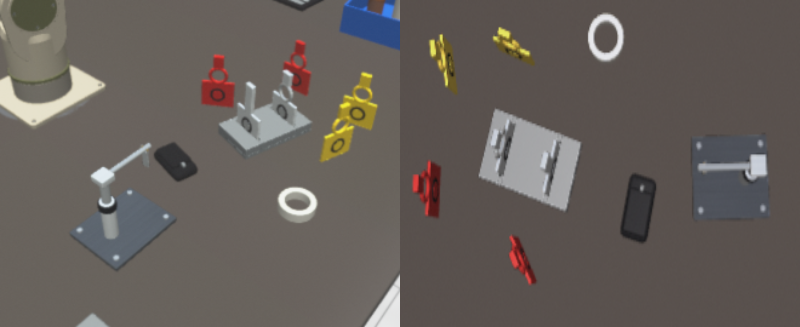

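Both views agree: the eyed holder is the grey one in the rack's +y slot, at about (0.547, 0.282) with yaw -17°. The peg points to +y at x≈0.50, with its axis near z 0.157. I'm moving above the holder.

Emit:
{"api": "step_arm", "payload": {"increments": [[0.085, 0.0243, -0.0218, 0, 0.003], [0.085, 0.0243, -0.0218, 0, 0.003], [0.085, 0.0243, -0.0218, 0, 0.003], [0.085, 0.0243, -0.0218, 0, 0.003], [0.085, 0.0243, -0.0218, 0, 0.003], [0.085, 0.0243, -0.0218, 0, 0.003], [0.085, 0.0243, -0.0218, 0, 0.003], [0.085, 0.0243, -0.0218, 0, 0.003], [0.085, 0.0243, -0.0218, 0, 0.003], [0.085, 0.0243, -0.0218, 0, 0.003], [0.085, 0.0243, -0.0218, 0, 0.003], [0.085, 0.0243, -0.0218, 0, 0.003]], "force": 40}}

```text
clock: 2.4
position: [0.4998, 0.3269, 0.2315]
ee_rot: [0.106, 0.699, -0.106, 0.699]
ft_force: [0.7, 0.3, 1.0]
grip_width: 0.994
```

Emit:
{"api": "step_arm", "payload": {"increments": [[0.085, 0.024, -0.0215, 0, 0], [0.085, 0.024, -0.0215, 0, 0], [0.085, 0, 0, 0, 0], [0.085, 0, 0, 0, 0]]}}

```text
clock: 2.73
position: [0.5481, 0.283, 0.2312]
ee_rot: [0.107, 0.699, -0.108, 0.699]
ft_force: [-0.7, 0.8, -0.9]
grip_width: 0.998
```

```bash
python3 - <<'E'
from h import *
from scipy.spatial.transform import Rotation as R
p=camera("wrist");save(p,"w1")
W=xyz(p);o=monitor.get_obs();print(o["position"],R.from_quat(o["ee_rot"]).as_matrix().round(3).tolist())
print(np.round(p["cam_to_world"],3).tolist(),p["range_z"].min())
for lo,hi in((.24,.34),(.12,.22)):
    for z0,z1 in((.142,.16),(.1,.125),(.04,.085),(.04,.16)):
        m=(W[...,0]>.45)&(W[...,0]<.62)&(W[...,1]>lo)&(W[...,1]<hi)&(W[...,2]>z0)&(W[...,2]<z1)
        if m.sum()>20:
            k=W[m];r=cv2.minAreaRect(k[:,:2].astype(np.float32)*1000);print(lo,z0,m.sum(),np.round(np.median(k,0),4),np.round(r[0],1),np.round(r[1],1),round(r[2],1),np.argwhere(m).mean(0).round())
E
```

```text
[0.54684866 0.28488945 0.23119971] [[-0.0, 0.298, 0.954], [0.0, 0.954, -0.298], [-1.0, 0.0, -0.0]]
[[0.301, -0.914, -0.272, 0.479], [0.954, 0.288, 0.086, 0.305], [-0.001, -0.285, 0.958, 0.374], [0.0, 0.0, 0.0, 1.0]] 0.0
0.24 0.142 796 [0.5454 0.2849 0.1505] [546.4 284.6] [ 9.4 23.8] 72.5 [246. 318.]
0.24 0.1 331 [0.531  0.2894 0.1123] [530.4 288.8] [ 9.7 12.4] 77.5 [204. 318.]
0.24 0.04 334 [0.5177 0.2935 0.0784] [546.3 285.1] [ 9.3 79.4] 75.2 [178. 318.]
0.24 0.04 1603 [0.5361 0.2877 0.1411] [546.3 284.7] [ 9.9 79.5] 73.4 [221. 318.]
0.12 0.142 977 [0.5131 0.1915 0.1502] [513.9 190.1] [10.8 24.4] 72.3 [241. 140.]
0.12 0.1 587 [0.5121 0.1944 0.1128] [513.7 194.1] [25.4  9.6] 2.9 [222. 166.]
0.12 0.04 2322 [0.5101 0.1946 0.0664] [514.2 190.9] [ 9.3 80.2] 72.7 [206. 186.]
0.12 0.04 4744 [0.5121 0.1938 0.0876] [514.  190.2] [10.9 80.2] 72.8 [219. 170.]
```

View pics/w1.png

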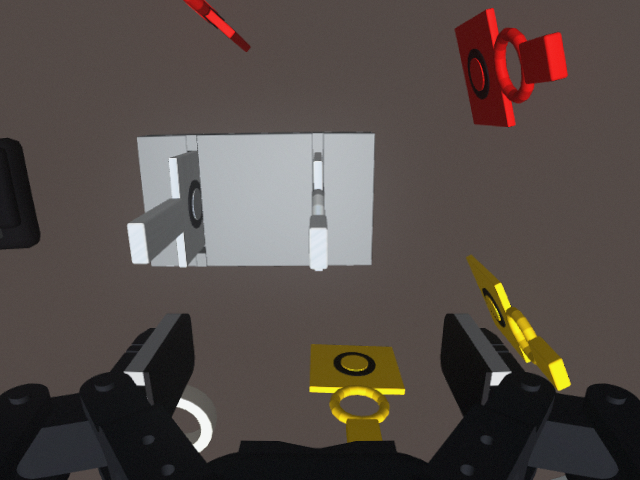

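The wrist view shows the eyed holder's tab centred between the fingers, at about pixel (318, 246). Measured, it is within 0.5 mm of the TCP and its yaw matches. I'm descending and gripping.

Emit:
{"api": "step_arm", "payload": {"increments": [[0.085, 0, 0, -0.0185, 0], [0.085, 0, 0, -0.0185, 0], [0.085, 0, 0, -0.0185, 0], [0.085, 0, 0, -0.0185, 0], [0.085, 0, 0, -0.0185, 0], [0.085, 0, 0, -0.0185, 0], [0.04, 0, 0, 0, 0], [0.0, 0, 0, 0, 0], [0.0, 0, 0, 0, 0], [0.0, 0, 0, 0, 0], [0.0, 0, 0, 0, 0], [0.0, 0, 0, 0, 0]], "force": 40}}

```text
clock: 3.78
position: [0.5471, 0.2854, 0.1213]
ee_rot: [0.107, 0.699, -0.106, 0.699]
ft_force: [-0.0, -0.1, -0.1]
grip_width: 0.139
```

Emit:
{"api": "step_arm", "payload": {"increments": [[0.0, 0, 0, 0, 0], [0.0, 0, 0, 0, 0], [0.0, 0, 0, 0.005, 0], [0.0, 0, 0, 0.008, 0], [0.0, 0, 0, 0.012, 0], [0.0, 0, 0, 0, 0], [0.0, 0, 0, 0, 0]]}}

```text
clock: 4.37
position: [0.5473, 0.2854, 0.1465]
ee_rot: [0.107, 0.699, -0.106, 0.7]
ft_force: [-1.1, -0.7, -2.3]
grip_width: 0.113
```

Emit:
{"api": "step_arm", "payload": {"increments": [[0, 0, 0, 0.02, 0], [0, 0, 0, 0.03, 0], [0, 0, 0, 0.03, 0], [0, 0, 0, 0.03, 0], [0, 0, 0, 0.02, 0], [0, 0, 0, 0.01, 0], [0, 0, -0.01, 0, 0], [0, 0, -0.02, 0, 0], [0, 0, -0.025, 0, 0], [0, 0, -0.025, 0, 0], [0, 0, -0.025, 0, 0], [0, 0, -0.025, 0, 0]]}}

```text
clock: 5.37
position: [0.5458, 0.1528, 0.283]
ee_rot: [0.106, 0.7, -0.107, 0.698]
ft_force: [-0.0, 0.8, -2.4]
grip_width: 0.113
```

Emit:
{"api": "step_arm", "payload": {"increments": [[0, -0.0043, -0.025, 0, 0.032], [0, -0.0043, -0.025, 0, 0.032], [0, -0.0043, -0.025, 0, 0.032], [0, -0.0043, -0.025, 0, 0.032], [0, -0.0043, -0.025, 0, 0.032], [0, -0.0043, -0.025, 0, 0.032], [0, -0.0043, -0.02, 0, 0.032], [0, -0.0043, -0.015, 0, 0.032], [0, -0.0043, -0.01, 0, 0.032], [0, -0.0043, -0.005, 0, 0.031], [0, -0.0043, 0, 0, 0], [0, 0, 0, 0, 0]]}}

```text
clock: 6.37
position: [0.4981, -0.0453, 0.2839]
ee_rot: [-0.005, 0.708, 0.006, 0.706]
ft_force: [-1.1, 0.1, -2.8]
grip_width: 0.107
```

```bash
python3 - <<'E'
from h import *
from scipy.spatial.transform import Rotation as R
o=monitor.get_obs();print(o["position"],R.from_quat(o["ee_rot"]).as_matrix()[:,1].round(3),o["ft_force"],o["grip_width"])
a=camera("scene");b=camera("top")
cv2.imwrite("pics/c2.png",np.hstack([cv2.resize(a["color"][190:390,180:340],(400,500)),cv2.resize(b["color"][200:325,300:400],(400,500))])[...,::-1])
for n,p in(("scene",a),("top",b)):
    W=xyz(p)
    m=(abs(W[...,0]-.5)<.013)&(W[...,1]>-.19)&(W[...,1]<-.095)&(W[...,2]>.12)&(W[...,2]<.175)
    k=W[m];
    t=k[k[:,2]>.15];l=cv2.fitLine(t[:,:2].astype(np.float32),cv2.DIST_HUBER,0,.01,.01).ravel()
    print(n,len(k),"peg dir",l[:2],"x at y=-.1",l[2]+(-.1-l[3])*l[0]/l[1],"zpct",np.percentile(t[:,2],[5,50,75,90,97]).round(4),"tip",np.percentile(t[:,1],[97,99.5]).round(4))
    m=(abs(W[...,0]-.5)<.025)&(W[...,1]>-.235)&(W[...,1]<-.2)&(W[...,2]>.155)&(W[...,2]<.175)
    k=W[m];print(" block",m.sum(),np.median(k,0).round(4),np.percentile(k,[3,97],axis=0).round(4).tolist())
    m=(W[...,1]>-.085)&(W[...,1]<.0)&(abs(W[...,0]-.5)<.06)&(W[...,2]>.15)&(W[...,2]<.25)
    k=W[m];print(" holder",m.sum(),np.median(k,0).round(4),np.percentile(k,[2,98],axis=0).round(4).tolist())
E
```

```text
[ 0.49806921 -0.04534945  0.28390896] [-0.015  1.     0.   ] [-1.0609177   0.11741476 -2.75434616] 0.10748616482184609
scene 235 peg dir [8.5122971e-04 9.9999964e-01] x at y=-.1 0.50141424 zpct [0.1558 0.161  0.1622 0.1635 0.1643] tip [-0.1039 -0.1019]
 block 206 [ 0.5039 -0.2171  0.1647] [[0.4867, -0.2295, 0.1559], [0.5148, -0.2018, 0.1669]]
 holder 766 [ 0.5014 -0.0492  0.2121] [[0.4596, -0.0518, 0.1746], [0.5378, -0.0445, 0.2459]]
top 22 peg dir [ 0.17643796 -0.98431176] x at y=-.1 0.486356 zpct [0.156  0.1611 0.1621 0.1635 0.1661] tip [-0.1766 -0.176 ]
 block 124 [ 0.4994 -0.2132  0.1645] [[0.4867, -0.2254, 0.1597], [0.5142, -0.2013, 0.1698]]
  return _methods._mean(a, axis=axis, dtype=dtype,
  ret = um.true_divide(
Traceback (most recent call last):
IndexError: index -1 is out of bounds for axis 0 with size 0
```

View pics/c2.png

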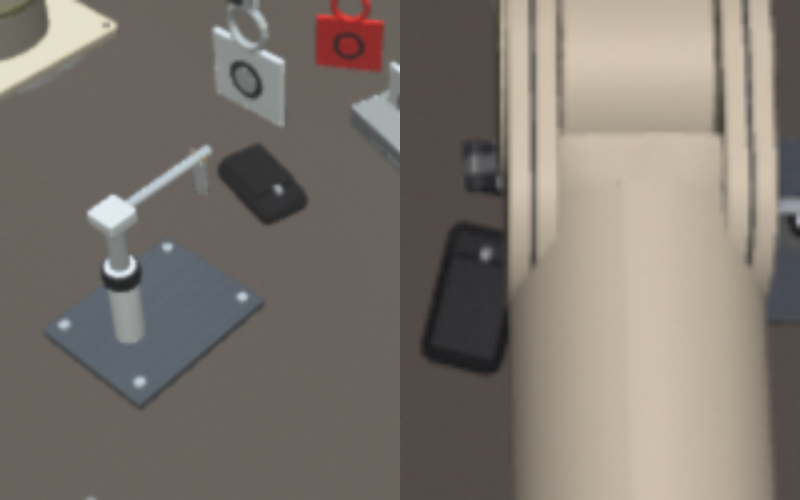

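The scene view shows the holder gripped upright at the top, with its plate centred at about (247, 75). The peg tip is at (208, 150) and the keeper hangs below it. I'm descending to peg height and starting the slide in.

Emit:
{"api": "step_arm", "payload": {"increments": [[0, 0.001, 0, -0.015, 0], [0, 0.001, 0, -0.02, 0], [0, 0, 0, -0.025, 0], [0, 0, 0, -0.02, 0], [0, 0, 0, -0.015, 0], [0, 0, 0, -0.007, 0], [0, 0, 0, 0, 0], [0, 0, 0, 0, 0]]}}

```text
clock: 7.13
position: [0.5016, -0.0446, 0.1836]
ee_rot: [-0.006, 0.707, 0.006, 0.707]
ft_force: [-0.2, 0.2, -2.3]
grip_width: 0.107
```

```bash
python3 - <<'E'
from h import *
a=camera("scene");save(a,"c3",(210,330,190,340),4)
o=monitor.get_obs();print(o["position"],o["ft_force"])
W=xyz(a);m=(W[...,1]>-.085)&(W[...,1]<-.02)&(abs(W[...,0]-.5)<.06)&(W[...,2]>.045)&(W[...,2]<.25)
k=W[m];print(m.sum(),np.median(k,0).round(4),np.percentile(k,[1,99],axis=0).round(4).tolist())
E
```

```text
[ 0.50198987 -0.04470104  0.18418778] [ 0.08656247 -0.82093711 -1.93658762]
1122 [ 0.5096 -0.0486  0.1396] [[0.463, -0.0817, 0.0731], [0.5414, -0.0277, 0.2487]]
```

View pics/c3.png

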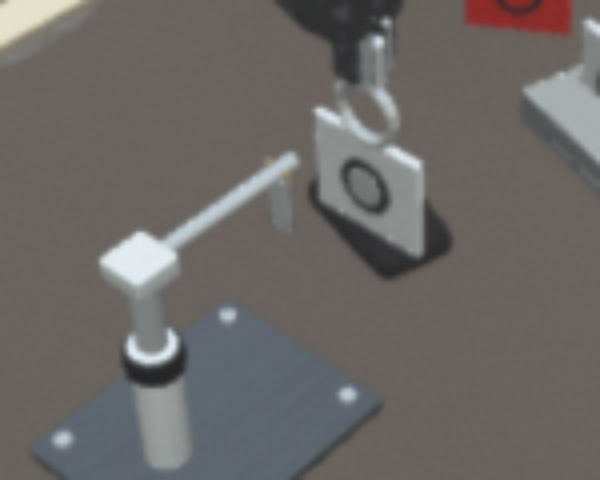

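The peg line extrapolates to about (368, 107) in this crop and the eye centre is at (368, 112), so they are aligned. I'm pushing on in small steps.

Emit:
{"api": "step_arm", "payload": {"increments": [[0, -0.001, -0.006, -0.002, 0], [0, 0, -0.007, 0, 0], [0, 0, -0.007, 0, 0], [0, 0, -0.007, 0, 0], [0, 0, -0.007, 0, 0], [0, 0, -0.007, 0, 0], [0, 0, -0.007, 0, 0], [0, 0, -0.007, 0, 0], [0, 0, 0, 0, 0]]}}

```text
clock: 7.93
position: [0.5003, -0.1018, 0.1814]
ee_rot: [-0.006, 0.707, 0.005, 0.707]
ft_force: [0.1, -0.7, -1.9]
grip_width: 0.108
```

```bash
python3 - <<'E'
from h import *
a=camera("scene");save(a,"c4",(210,330,190,340),4)
o=monitor.get_obs();print(o["position"],o["ft_force"])
E
```

```text
[ 0.50034152 -0.10077284  0.18132452] [ 0.66849181 -0.27669385 -1.91072485]
```

View pics/c4.png

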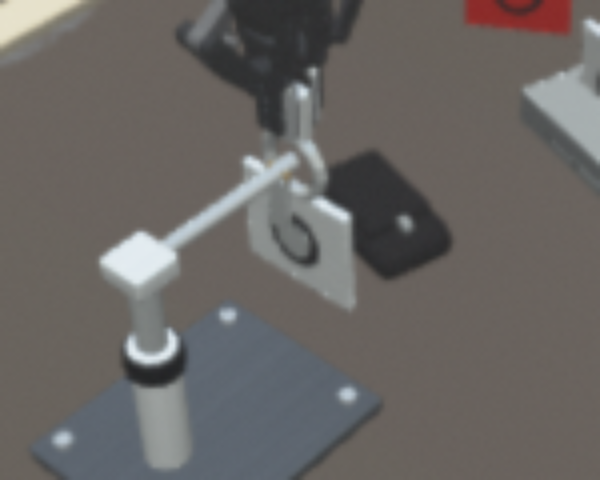

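The peg tip, at (295, 158), is entering the ring and there is no contact force. I'll continue.

Emit:
{"api": "step_arm", "payload": {"increments": [[0, 0, -0.006, 0, 0], [0, 0, -0.006, 0, 0], [0, 0, -0.006, 0, 0], [0, 0, -0.006, 0, 0], [0, 0, -0.006, 0, 0], [0, 0, 0, 0, 0]]}}

```text
clock: 8.48
position: [0.5002, -0.1316, 0.1813]
ee_rot: [-0.006, 0.707, 0.005, 0.707]
ft_force: [-0.2, 0.4, -1.8]
grip_width: 0.11
```

Emit:
{"api": "step_arm", "payload": {"increments": [[0, 0, -0.007, 0, 0], [0, 0, -0.007, 0, 0], [0, 0, -0.007, 0, 0], [0, 0, -0.007, 0, 0], [0, 0, -0.007, 0, 0], [0, 0, -0.007, 0, 0], [0, 0, -0.004, 0, 0], [0, 0, 0, 0, 0], [0, 0, 0, 0, 0], [0, 0, 0, 0, 0]]}}

```text
clock: 9.32
position: [0.5005, -0.1755, 0.1813]
ee_rot: [-0.006, 0.707, 0.006, 0.707]
ft_force: [-0.8, 0.1, -2.3]
grip_width: 0.109
```

```bash
python3 - <<'E'
from h import *
a=camera("scene");save(a,"c5",(210,330,190,340),4)
o=monitor.get_obs();print(o["position"],o["ft_force"])
E
```

```text
[ 0.50049625 -0.17540786  0.1812704 ] [ 0.59924866 -0.0455669  -1.70397819]
```

View pics/c5.png

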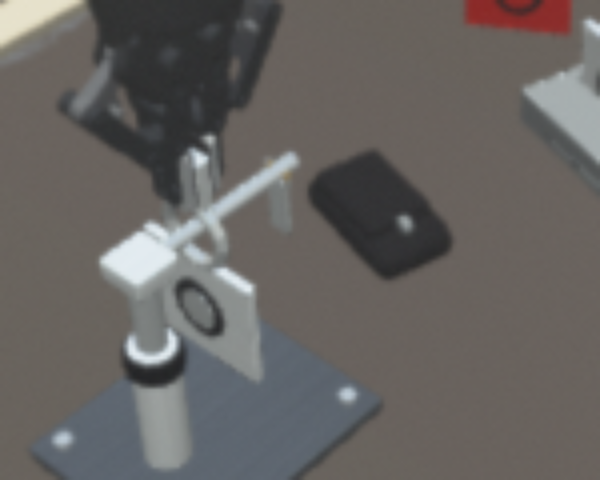

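The keeper hangs shut again at about (280, 200), outward of the eye. I'm lowering gently.

Emit:
{"api": "step_arm", "payload": {"increments": [[0, 0, 0.005, 0, 0], [0, 0, 0.005, 0, 0], [0, 0, 0, -0.003, 0], [0, 0, 0, -0.003, 0], [0, 0, 0, -0.002, 0], [0, 0, 0, 0, 0], [0, 0, 0, 0, 0]]}}

```text
clock: 9.95
position: [0.5003, -0.1661, 0.1731]
ee_rot: [-0.006, 0.707, 0.006, 0.707]
ft_force: [-1.4, -1.4, -1.4]
grip_width: 0.111
```

Emit:
{"api": "step_arm", "payload": {"increments": [[0, 0, 0, -0.001, 0], [0, 0, 0, 0, 0], [0, 0, 0, 0, 0]]}}

```text
clock: 10.2
position: [0.5004, -0.166, 0.1724]
ee_rot: [-0.006, 0.707, 0.006, 0.707]
ft_force: [-0.5, 0.3, -2.1]
grip_width: 0.111
```

Emit:
{"api": "step_arm", "payload": {"increments": [[0, 0, 0, -0.001, 0], [0, 0, 0, 0, 0], [0, 0, 0, 0, 0]]}}

```text
clock: 10.45
position: [0.5004, -0.1659, 0.1713]
ee_rot: [-0.006, 0.707, 0.006, 0.707]
ft_force: [0.6, -0.1, -1.9]
grip_width: 0.108
```

Emit:
{"api": "step_arm", "payload": {"increments": [[0, 0, 0, -0.001, 0], [0, 0, 0, 0, 0], [0, 0, 0, 0, 0]]}}

```text
clock: 10.7
position: [0.5006, -0.1659, 0.1707]
ee_rot: [-0.006, 0.707, 0.006, 0.707]
ft_force: [-1.2, 0.3, 1.7]
grip_width: 0.111
```

Emit:
{"api": "step_arm", "payload": {"increments": [[0, 0, 0, -0.0005, 0], [0, 0, 0, 0, 0], [0, 0, 0, 0, 0]]}}

```text
clock: 10.95
position: [0.5007, -0.166, 0.1705]
ee_rot: [-0.006, 0.707, 0.006, 0.707]
ft_force: [-2.9, 0.9, 6.7]
grip_width: 0.108
```

Emit:
{"api": "step_arm", "payload": {"increments": [[0, 0, 0, -0.0005, 0], [0, 0, 0, 0, 0], [0, 0, 0, 0, 0]]}}

```text
clock: 11.2
position: [0.5007, -0.166, 0.1703]
ee_rot: [-0.006, 0.707, 0.006, 0.707]
ft_force: [-3.6, 1.4, 9.5]
grip_width: 0.109
```

The peg bears the holder, though now a little hard at about 11 N. I'm easing off 1 mm, then drawing back.

Emit:
{"api": "step_arm", "payload": {"increments": [[0, 0, 0, 0.001, 0], [0, 0, 0, 0, 0], [0, 0, 0, 0, 0], [0, 0, 0, 0, 0], [0, 0, 0, 0, 0]]}}

```text
clock: 11.62
position: [0.5006, -0.1659, 0.1705]
ee_rot: [-0.006, 0.707, 0.006, 0.707]
ft_force: [-1.6, 0.2, 6.3]
grip_width: 0.115
```

Emit:
{"api": "step_arm", "payload": {"increments": [[0, 0, 0.004, 0, 0], [0, 0, 0.006, 0, 0], [0, 0, 0.006, 0, 0], [0, 0, 0.006, 0, 0], [0, 0, 0.006, 0, 0], [0, 0, 0.005, 0, 0], [0, 0, 0.004, 0, 0], [0, 0, 0, 0, 0], [0, 0, 0, 0, 0]]}}

```text
clock: 12.37
position: [0.5005, -0.1266, 0.1704]
ee_rot: [-0.006, 0.707, 0.008, 0.707]
ft_force: [-2.6, 4.5, 7.1]
grip_width: 0.107
```

Emit:
{"api": "step_arm", "payload": {"increments": [[0, 0, 0, 0.0007, 0], [0, 0, 0, 0, 0], [0, 0, 0, 0, 0], [0, 0, 0, 0, 0]]}}

```text
clock: 12.7
position: [0.5003, -0.1284, 0.1708]
ee_rot: [-0.006, 0.707, 0.006, 0.707]
ft_force: [-0.8, 1.1, 0.6]
grip_width: 0.109
```

Emit:
{"api": "step_arm", "payload": {"increments": [[0, 0, 0.001, 0, 0], [0, 0, 0.001, 0, 0], [0, 0, 0, 0, 0], [0, 0, 0, 0, 0]]}}

```text
clock: 13.03
position: [0.5003, -0.127, 0.1709]
ee_rot: [-0.006, 0.707, 0.006, 0.707]
ft_force: [0.1, 0.6, -0.7]
grip_width: 0.108
```

Emit:
{"api": "step_arm", "payload": {"increments": [[0, 0, 0.0015, 0, 0], [0, 0, 0.0015, 0, 0], [0, 0, 0, 0, 0], [0, 0, 0, 0, 0]]}}

```text
clock: 13.37
position: [0.5004, -0.1235, 0.171]
ee_rot: [-0.006, 0.707, 0.006, 0.707]
ft_force: [-0.4, -0.6, -0.9]
grip_width: 0.109
```

Emit:
{"api": "step_arm", "payload": {"increments": [[0, 0, 0.001, 0, 0], [0, 0, 0.001, 0, 0], [0, 0, 0, 0, 0], [0, 0, 0, 0, 0]]}}

```text
clock: 13.7
position: [0.5004, -0.1217, 0.171]
ee_rot: [-0.006, 0.707, 0.006, 0.707]
ft_force: [-0.4, 0.3, -1.1]
grip_width: 0.106
```

Emit:
{"api": "step_arm", "payload": {"increments": [[0, 0, 0.001, 0, 0], [0, 0, 0.001, 0, 0], [0, 0, 0, 0, 0], [0, 0, 0, 0, 0]]}}

```text
clock: 14.03
position: [0.5004, -0.1198, 0.171]
ee_rot: [-0.006, 0.707, 0.006, 0.707]
ft_force: [-0.3, 0.3, -1.9]
grip_width: 0.11
```

Emit:
{"api": "step_arm", "payload": {"increments": [[0, 0, 0.001, -0.0003, 0], [0, 0, 0.001, 0, 0], [0, 0, 0, 0, 0], [0, 0, 0, 0, 0]]}}

```text
clock: 14.37
position: [0.5004, -0.1181, 0.1708]
ee_rot: [-0.006, 0.707, 0.006, 0.707]
ft_force: [-1.0, -1.8, 0.7]
grip_width: 0.108
```

Emit:
{"api": "step_arm", "payload": {"increments": [[0, 0, 0.001, 0, 0], [0, 0, 0.001, 0, 0], [0, 0, 0, 0, 0], [0, 0, 0, 0, 0]]}}

```text
clock: 14.7
position: [0.5004, -0.116, 0.1708]
ee_rot: [-0.006, 0.707, 0.006, 0.707]
ft_force: [-1.7, -3.5, 0.6]
grip_width: 0.116
```

Emit:
{"api": "step_arm", "payload": {"increments": [[0, 0, 0.001, 0, 0], [0, 0, 0, 0, 0], [0, 0, 0, 0, 0]]}}

```text
clock: 14.95
position: [0.5004, -0.115, 0.1708]
ee_rot: [-0.006, 0.707, 0.006, 0.707]
ft_force: [-0.9, -4.5, 1.7]
grip_width: 0.113
```

The keeper yields at the expected place and holds with about 3.5–4.5 N. I'll hold briefly, ease inward and look.

Emit:
{"api": "step_arm", "payload": {"increments": [[0, 0, 0, 0, 0], [0, 0, 0, 0, 0], [0, 0, 0, 0, 0]]}}

```text
clock: 15.2
position: [0.5005, -0.1149, 0.1708]
ee_rot: [-0.006, 0.707, 0.006, 0.707]
ft_force: [-0.6, -3.6, 1.7]
grip_width: 0.113
```

```bash
python3 - <<'E'
from h import *
a=camera("scene");save(a,"c6",(210,330,190,340),4)
o=monitor.get_obs();print(o["position"],o["ft_force"])
E
```

```text
[ 0.50042843 -0.11495889  0.170777  ] [-0.52300571 -3.65004688  1.39838917]
```

View pics/c6.png

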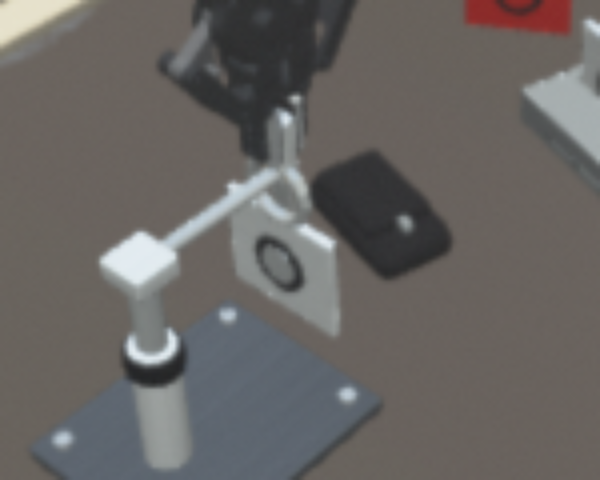

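Emit:
{"api": "step_arm", "payload": {"increments": [[0, 0, -0.004, 0, 0], [0, 0, -0.005, 0, 0], [0, 0, -0.005, 0, 0], [0, 0, -0.004, 0, 0], [0, 0, 0, 0, 0], [0, 0, 0, 0, 0], [0, 0, 0, 0, 0]]}}

```text
clock: 15.83
position: [0.5003, -0.1335, 0.1707]
ee_rot: [-0.006, 0.707, 0.006, 0.707]
ft_force: [-0.9, -2.2, 1.5]
grip_width: 0.109
```

In the pull picture the plate sits against the keeper at the tip, held. Now I'm releasing and rising.

Emit:
{"api": "step_arm", "payload": {"increments": [[0.012, 0, 0, 0, 0], [0.014, 0, 0, 0, 0], [0.018, 0, 0, 0, 0], [0.025, 0, 0, 0, 0], [0.035, 0, 0, 0, 0], [0.045, 0, 0, 0, 0], [0.045, 0, 0, 0, 0], [0.045, 0, 0, 0, 0], [0.045, 0, 0, 0, 0]]}}

```text
clock: 16.58
position: [0.5004, -0.1329, 0.1707]
ee_rot: [-0.006, 0.707, 0.006, 0.707]
ft_force: [0.3, 0.2, -0.6]
grip_width: 0.53
```

Emit:
{"api": "step_arm", "payload": {"increments": [[0.045, 0, 0, 0.005, 0], [0.045, 0, 0, 0.01, 0], [0.045, 0, 0, 0.02, 0], [0.045, 0, 0, 0.025, 0], [0.045, 0, 0, 0.03, 0], [0.045, 0, 0, 0.03, 0], [0.045, 0, 0, 0.02, 0], [0.045, 0, 0, 0.01, 0], [0.045, 0, 0, 0, 0], [0.045, 0, 0, 0, 0], [0.045, 0, 0, 0, 0], [0.045, 0, 0, 0, 0]]}}

```text
clock: 17.58
position: [0.4998, -0.1327, 0.3192]
ee_rot: [-0.006, 0.708, 0.006, 0.706]
ft_force: [-0.1, 0.5, 0.1]
grip_width: 0.529
```

Emit:
{"api": "step_arm", "payload": {"increments": [[0.045, 0, 0, 0, 0], [0.045, 0, 0, 0, 0], [0.045, 0, 0, 0, 0], [0.045, 0, 0, 0, 0], [0.045, 0, 0, 0, 0], [0.045, 0, 0, 0, 0], [0.045, 0, 0, 0, 0], [0.045, 0, 0, 0, 0], [0.045, 0, 0, 0, 0], [0.045, 0, 0, 0, 0], [0.045, 0, 0, 0, 0], [0.045, 0, 0, 0, 0]]}}

```text
clock: 18.58
position: [0.5004, -0.1329, 0.3208]
ee_rot: [-0.006, 0.707, 0.006, 0.707]
ft_force: [-0.5, -0.4, 1.0]
grip_width: 0.529
```

```bash
python3 - <<'E'
from h import *
a=camera("scene");save(a,"c7",(210,330,190,340),4)
o=monitor.get_obs();print(o["position"],o["ft_force"],o["grip_width"])
E
```

```text
[ 0.50042172 -0.13290373  0.32073945] [0.92166583 0.18856347 0.6374922 ] 0.5278972070033637
```

View pics/c7.png

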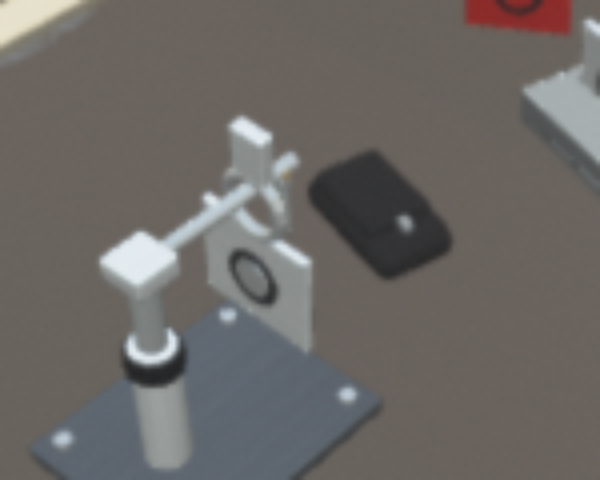

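The holder hangs upright on the peg, inward of the keeper (about (286, 200)), and the gripper is clear. I'll let it settle, check that it's still, and hand in.

Emit:
{"api": "step_arm", "payload": {"increments": [[0.045, 0, 0, 0, 0], [0.045, 0, 0, 0, 0], [0.045, 0, 0, 0, 0], [0.045, 0, 0, 0, 0], [0.045, 0, 0, 0, 0], [0.045, 0, 0, 0, 0], [0.045, 0, 0, 0, 0], [0.045, 0, 0, 0, 0], [0.045, 0, 0, 0, 0], [0.045, 0, 0, 0, 0], [0.045, 0, 0, 0, 0], [0.045, 0, 0, 0, 0]]}}

```text
clock: 19.63
position: [0.5004, -0.1329, 0.3207]
ee_rot: [-0.006, 0.707, 0.006, 0.707]
ft_force: [0.7, 0.4, 0.2]
grip_width: 0.526
```

Emit:
{"api": "step_arm", "payload": {"increments": [[0.045, 0, 0, 0, 0], [0.045, 0, 0, 0, 0], [0.045, 0, 0, 0, 0], [0.045, 0, 0, 0, 0], [0.045, 0, 0, 0, 0], [0.045, 0, 0, 0, 0], [0.045, 0, 0, 0, 0], [0.045, 0, 0, 0, 0], [0.045, 0, 0, 0, 0], [0.045, 0, 0, 0, 0], [0.045, 0, 0, 0, 0], [0.045, 0, 0, 0, 0]]}}

```text
clock: 20.63
position: [0.5004, -0.1329, 0.3207]
ee_rot: [-0.006, 0.707, 0.006, 0.707]
ft_force: [0.1, 0.3, -0.9]
grip_width: 0.53
```

```bash
python3 - <<'E'
from h import *
L=[camera("scene") for _ in range(4)]
g=[cv2.cvtColor(p["color"],cv2.COLOR_RGB2GRAY)[215:310,235:275].astype(np.float32) for p in L]
print("shifts px",[np.round(cv2.phaseCorrelate(g[0],x)[0],2).tolist() for x in g[1:]])
W=xyz(L[0]);m=(W[...,1]>-.165)&(W[...,1]<-.12)&(abs(W[...,0]-.5)<.055)&(W[...,2]>.04)&(W[...,2]<.21);k=W[m]
for lo,hi in((.05,.09),(.09,.13),(.17,.21)):
    t=k[(k[:,2]>lo)&(k[:,2]<hi)];print(lo,len(t),np.median(t,0).round(4))
ok=(abs(g[0]-g[3]).max());print(ok)
ticket.hand_in()
E
```

```text
shifts px [[0.01, -0.02], [-0.03, -0.03], [-0.01, -0.01]]
0.05 225 [ 0.5032 -0.1366  0.0741]
0.09 329 [ 0.5055 -0.1366  0.1092]
0.17 145 [ 0.5052 -0.1375  0.1893]
4.0
the job is handed in; nothing more can be done
```

The eyed holder is off the rack, hanging on the stand's peg with the keeper shut behind it, and the job is handed in at about 21 s of the 72 s allowed. No verdict was reported.

- **Push in:** I carried the holder over the blank and pushed the eye in to about 38 mm from the post's axis. The keeper then hung straight down behind it. I did not see the keeper swing up, only that it was shut behind the eye.
- **Lowering:** The peg took the weight, but briefly with about 11 N, more than I intended and under the 25 N limit. I eased off before drawing back.
- **Proving pull:** The keeper's stop met the eye where expected and held at roughly 3.5–4.5 N, over about 4 mm. I then eased the holder inward and let go.
- **Odd reading:** While drawing back I got one sideways force with the opposite sign to friction (+4.5 N). It went away after I reduced the load; I put it down to arm overshoot.

In the last checks the picture was still (under 0.05 px of drift over four pictures). The plate was vertical to within about 1 mm from top to bottom, about 76 mm from the post's axis, with the keeper hanging on the tip side. The gripper is clear above it. I did not measure the blank, tape, mouse and case box again; no contact with them was seen or felt.

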